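Change the batch in the bench dryer

ROBOT

A 7-joint arm with a two-finger parallel gripper is mounted at the origin on the work surface. World frame = base frame: x ahead of the robot, y to its left, z up, the work surface at z = 0. Lengths are in m, angles in rad, forces in N, time in s.
With the tool pointing down it reaches from about 0.4 to 0.9 m from the base axis. Payload 5.5 kg.
Tool frame: the origin (TCP) lies at the very end of the fingers, on their centre line; the grasp point (between the pads) lies 19 mm behind it; z points along the fingers, y is the line along which they close (so a half turn about z gives the same grasp; the last joint's range is limited). The gripper opens to 92 mm and grips with 3 to 60 N. Pads are 19 mm wide; open, the fingers measure 130 mm over their backs; the gripper's body (75 mm by 190 mm) begins 47 mm behind the grasp point.
Start: joints at [-0.933, 0.501, -0.427, 1.55, 0.221, 1.138, -0.21], TCP at [0.238, 0.605, 0.227] pointing down, gripper open.
Joint ranges: [-2.88, 2.88], [-0.31, 2.03], [-1.54, 1.56], [0.2, 2.42], [-1.41, 4.55], [0.19, 2.02], [-2.57, 2.57]. Speed limits (rad/s): [2.57, 2.57, 3.14, 3.14, 3.14, 3.14, 3.14].

INTERFACE

Orientations are given as a rotation vector (axis times angle).
In Python, from plant import env gives the robot as it stands. The module is installed in compiled form; this text tells all that it offers. Calls block until the motion is done:
- env.move_ptp(position, orientation): joint-space move of the TCP to a pose.
- env.move_linear(position, rate=0.15, attitude=None, f_stop=None): straight line of the TCP; attitude=None keeps the orientation; rate is the mean speed in m/s. With f_stop (N) it stops when the force on the tool has changed by that much, and returns True; else False.
- env.goto_joints(angles): joint-space move.
- env.ungrasp() and env.close_gripper(grasp_force=None): open the fingers fully, or close them until they stop; grasp_force is the grip in N (None keeps the last).
- env.wait(seconds).
- env.ik(position, orientation): joint angles nearest the present ones, or None.
- env.get_state(): the state.
- env.read_camera(name): name is "scene" or "side" or "wrist"; returns the picture (420x560x3 uint8, red, green, blue); there is no depth.
- env.calibration(name): a dict with "fovy" (degrees; the focal length in pixels is half the picture's height over the tangent of half this angle, whatever the lens; pixels are square), "cx", "cy" (the principal point, pixels), "R" (3x3) and "t" (3): a world point X has camera coordinates R X + t; the wrist camera has in their place "T_tool_cam" (4x4, takes a point from camera to tool coordinates, whose origin is the TCP and whose axes are the flange's). Camera axes: x right, y down, z forward; pixel columns grow to the right and rows downward; lengths in m; the calibration is good to about 2 mm. A picture is of the moment at which its call begins: read the wrist's pose just before it. calibration takes no time and is no camera call.
A pose or a line that the arm cannot do raises env.Unreachable and nothing moves.
- env.hand_in(): hands the job in; it is judged then, once.
The state is a dict: "time": time; "joints": joint angles; "qvel": joint speeds; "joint_efforts": joint torques, N m; "position": TCP position; "tool_rot": TCP orientation; "wrist_force": force on the tool from outside, world axes, zero at the start; "moment": the same for the moment, N m; "opening": opening from 0.0 (shut) to 1.0 (fully open); "grasp_force": force on a finger pad.
Only numpy, scipy, OpenCV 4.12 (cv2) and the standard library are available. Lean on these libraries where they do the work, as an engineer would, in place of code of your own. Each camera call takes 0.05 s, during which the arm holds its last target. There are 200 camera calls.

TASK

Change the batch in the dryer: stand the finished wide knobbed boxes from its open drawer in the empty teal crate, and stand every skittle-shaped doll blank from the bench upright on the floor of the drawer. Then push the drawer fully home, and only once it is home press the start button fully down and let it spring back. Leave the other things on the bench where they are.

Things in the scene. Friction and masses are not known exactly. Their poses are not given: they have to be found in the camera images.
- pot0: wide flat lidded box turned in bare wood: drum 68 mm across and 27 mm high, with a slender round knob 22 mm across on top (from 34 up to 80 mm above its foot); origin at the centre of its underside, z up. Finished (dried); stands in the drawer at the start. May be absent.
- pot1: wide flat lidded box turned in bare wood: drum 68 mm across and 27 mm high, with a slender round knob 22 mm across on top (from 34 up to 80 mm above its foot); origin at the centre of its underside, z up. Finished (dried); stands in the drawer at the start. May be absent.
- pot2: wide flat lidded box turned in bare wood: drum 68 mm across and 27 mm high, with a slender round knob 22 mm across on top (from 34 up to 80 mm above its foot); origin at the centre of its underside, z up. Finished (dried); stands in the drawer at the start. May be absent.
- doll0: doll blank turned in bare wood, like a skittle: round foot 58 mm across up to 36 mm high, rounded in to a stout round head 33 mm across from 46 up to 88 mm above its foot; origin at the centre of its underside, z up. Freshly turned; stands on the bench at the start. May be absent.
- doll1: doll blank turned in bare wood, like a skittle: round foot 58 mm across up to 36 mm high, rounded in to a stout round head 33 mm across from 46 up to 88 mm above its foot; origin at the centre of its underside, z up. Freshly turned; stands on the bench at the start. May be absent.
- doll2: doll blank turned in bare wood, like a skittle: round foot 58 mm across up to 36 mm high, rounded in to a stout round head 33 mm across from 46 up to 88 mm above its foot; origin at the centre of its underside, z up. Freshly turned; stands on the bench at the start. May be absent.
- doll3: doll blank turned in bare wood, like a skittle: round foot 58 mm across up to 36 mm high, rounded in to a stout round head 33 mm across from 46 up to 88 mm above its foot; origin at the centre of its underside, z up. Freshly turned; stands on the bench at the start. May be absent.
- dryer: grey bench dryer, a fixed low cabinet 300 mm deep (x), 260 mm wide (y), lid 128 mm above the bench; a fan housing stands on the rear half of the lid up to 198 mm. Origin at the centre of its underside; -x is its front, z up.
- drawer (a joint): travel of the dryer's one drawer: 0 = fully home against its stop, grows as it comes out to the front, 0.185 m at most; pushing it takes about 3 N.
- drawer_floor (a point): centre of the drawer's inner floor, 20 mm above the bench; moves with the drawer, axes as the dryer's. Inside 165 mm deep (x, +-82 mm) and 218 mm wide (y, +-109 mm); side and rear walls rise to 65 mm above the bench, the front panel (15 mm thick, 260 mm wide) to 108 mm. A standing doll blank clears the opening of the dryer by 8 mm.
- drawer_front (a point): on the outer face of the drawer's plain aluminium front panel, in its middle, 108 mm above the bench (its top edge); -x points out of the face towards the robot. When home the panel stands in front of the dryer, its top edge 20 mm below the top of the lid. To shut it, push anywhere near the top of this face, along the dryer's +x.
- start (a joint): travel of the start button: 0 = up, 0.007 m = fully down; springs back; about 6 N fully down.
- start_top (a point): centre of the top of the start button, a round black push button 34 mm across in a dark steel bezel (50 mm across) on the front left of the dryer's lid; about 151 mm above the bench, 112 mm in front of the dryer's origin and 85 mm to its +y; z up, pressed downward.
- crate: teal slatted plastic crate without lid, fixed, outside 180 x 230 mm (x, y), walls 6 mm thick and 75 mm high, floor 6 mm; origin at the centre of its underside. Empty at the start.
- mallet: wooden mallet lying on the bench, head 85 mm long and 48 mm across, handle 150 mm; bystander, leave alone. Origin at the bench under the handle.
- bowl: yellow plastic bowl, 130 mm across, 60 mm high; bystander. Origin at its underside.
- jar: amber glass jar, 64 mm across, 100 mm high; bystander. Origin at its underside.
- marker: black marker pen, 120 mm long, 16 mm thick, lying among the doll blanks; bystander that may be shifted a little. Origin at its middle on the bench, x along it.
- brush: flat brush lying on the bench, 180 mm long; bystander. Origin at its middle, x along it.
- cup: white cup, 72 mm across, 85 mm high; bystander. Origin at its underside.
There are look-alikes about, which are no part of the job. Leave any pink or purple look-alike of the doll3 alone.

How it is judged:
By the outcome, as a careful person would: the job done as asked, in the order asked, and still so for the second after the job is handed in, with the robot touching nothing.
Of pot0, pot1, pot2 only 2 to 3 are there at a start; the rules pass over those that are not, and their reading is None.
Of doll0, doll1, doll2, doll3 only 3 to 4 are there at a start; the rules pass over those that are not, and their reading is None.
At some moment in a run one of doll0, doll1, doll2, doll3 may be knocked a few centimetres aside while the robot is not near it.
Once in a run the grip may slacken for a moment while it holds something.
It also fails if it takes over 210 s, if anything falls off the work surface, if the arm or the gripper's body presses on something with over 40 N, if the wrist force passes 120 N, or if a joint passes its speed limit or range.

## Working session

There is one attempt and no reset: what is moved stays moved. The work goes in short steps, each a Python script; the robot and the scene stay as the last script left them, time stands still between calls to the robot, and variables do not carry over. Pictures are saved under pics/ and viewed, at most 14 in all, crops included, and the job is handed in when it is done.

```bash
mkdir -p pics
python3 - <<'E'
from plant import env
import cv2
for n in ("scene","side"):
    im=env.read_camera(n); cv2.imwrite(f"pics/{n}0.png",cv2.resize(im[:,:,::-1],(800,600),interpolation=cv2.INTER_CUBIC))
    c=env.calibration(n); print(n,c)
print(env.calibration("wrist")); print(env.get_state())
E
```

```text
scene {'fovy': 49.492784704550076, 'cx': 274.4287768800386, 'cy': 208.60274978405283, 'R': array([[-0.8067966 ,  0.59075288,  0.00950192],
       [ 0.49931038,  0.69033411, -0.52357231],
       [-0.31586135, -0.41767195, -0.85192825]]), 't': array([ 0.47113391, -0.1738277 ,  1.55547896])}
side {'fovy': 43.57067829538018, 'cx': 286.7733279743518, 'cy': 217.25013954129767, 'R': array([[ 0.96789131,  0.25116422, -0.01014598],
       [ 0.13683608, -0.5603135 , -0.81689943],
       [-0.21086084,  0.78928152, -0.57669089]]), 't': array([-0.51191387, -0.02093531,  1.84784704])}
{'fovy': 61.30375068099287, 'cx': 273.9033745569008, 'cy': 210.4405380084527, 'T_tool_cam': array([[ 1.39932735e-03, -9.50849549e-01, -3.09650089e-01,
         8.42745954e-02],
       [ 9.99999021e-01,  1.33399612e-03,  4.22723487e-04,
        -4.92703787e-04],
       [ 1.11255814e-05, -3.09650377e-01,  9.50850484e-01,
        -1.57371945e-01],
       [ 0.00000000e+00,  0.00000000e+00,  0.00000000e+00,
         1.00000000e+00]])}
{'time': 0.1, 'joints': array([-0.93282274,  0.50176312, -0.42680976,  1.5513514 ,  0.22078883,
        1.13831039, -0.21026095]), 'qvel': array([-0.00039691,  0.00053205, -0.00129086, -0.00080945, -0.00025133,
       -0.00017511,  0.00106347]), 'joint_efforts': array([-1.04748845e-02, -5.67872572e+01, -5.83802372e+00, -2.79916781e+01,
       -6.89699245e-02,  2.42916233e-02,  3.02005776e-05]), 'position': array([0.23773695, 0.60427405, 0.22577414]), 'tool_rot': array([-5.85046244e-01, -3.08622637e+00,  2.72472889e-03]), 'wrist_force': array([-0.55491966, -0.1397034 ,  0.50496692]), 'moment': array([ 0.04158786, -0.03071123, -0.0239113 ]), 'grasp_force': 0.0, 'opening': 0.9995179818521187}
```

View pics/scene0.png

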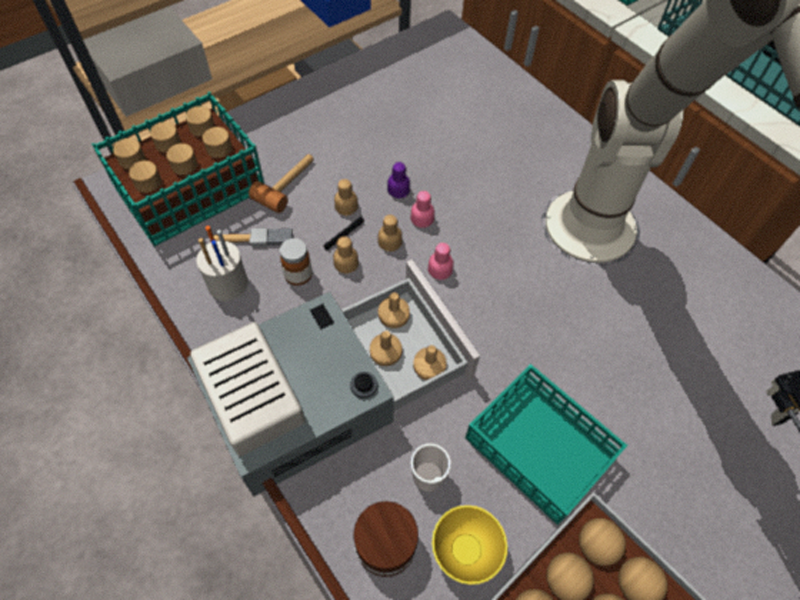

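View pics/side0.png

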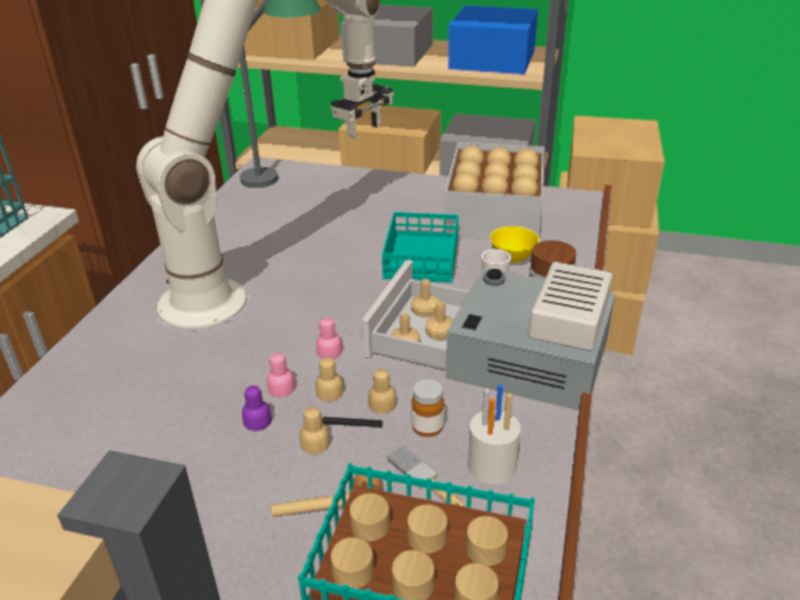

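The scene view shows three bare-wood dolls at (345,197), (390,233) and (345,254). Pink look-alikes are at (423,210) and (440,261), and a purple one is at (399,180); these stay put. There are three pots in the drawer, with knobs near (394,300), (386,338) and (431,352). The teal crate with nothing in it, centred at (545,445), is the target; the other teal crate is full of cylinders. Next, enlarged crops for exact pixels.

```bash
cat > crop.py <<'E'
import cv2
def crop(im,x0,y0,x1,y1,s,name):
    """native pixel crop, scale s, RGB in; ticks every 10 px"""
    c=cv2.resize(im[y0:y1,x0:x1,::-1],None,fx=s,fy=s,interpolation=cv2.INTER_CUBIC)
    for x in range((x0+9)//10*10,x1,10):
        cv2.line(c,((x-x0)*s,0),((x-x0)*s,6),(0,0,255),1)
        if x%20==0: cv2.putText(c,str(x),((x-x0)*s-10,18),0,.4,(0,0,255),1)
    for y in range((y0+9)//10*10,y1,10):
        cv2.line(c,(0,(y-y0)*s),(6,(y-y0)*s),(0,0,255),1)
        if y%20==0: cv2.putText(c,str(y),(8,(y-y0)*s+4),0,.4,(0,0,255),1)
    cv2.imwrite("pics/"+name,c)
E
python3 - <<'E'
from plant import env
from crop import crop
im=env.read_camera("scene")
crop(im,215,105,345,225,5,"c1.png"); crop(im,220,180,445,370,3,"c2.png")
E
```

```text
(no output)
```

View pics/c1.png

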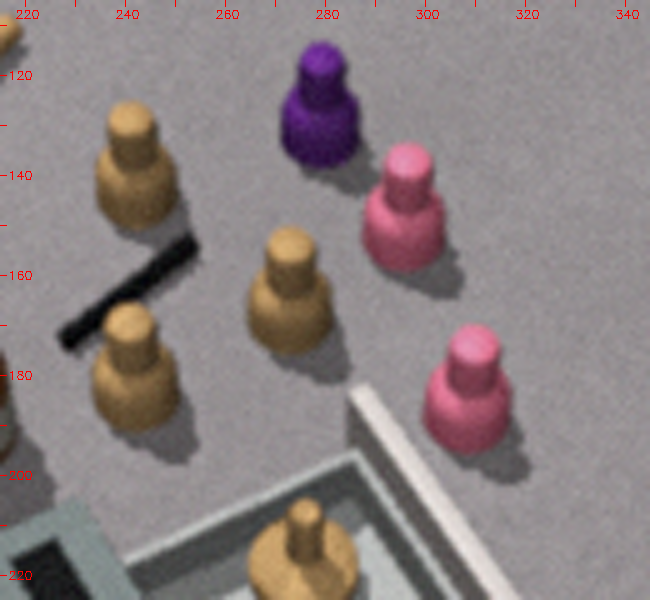

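View pics/c2.png

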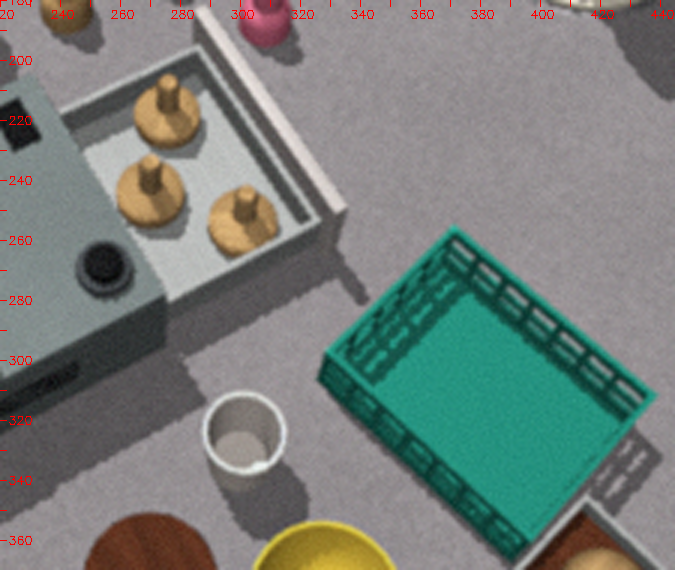

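Crop 1 confirms it: the bare-wood dolls have head tops at (241.3,129), (273.3,154.5) and (241,169.5), and the pink and purple ones at (296.5,137.5), (309.5,174) and (280,117.5) are excluded. Crop 2 gives:
- **Knob tops:** (276,206.5), (270,233.7), (301.7,244.3)
- **Crate rim corners:** (371.7,256), (438,312), (392.3,367), (328.3,297.7)
- **Button:** (254.7,268)

```bash
cat > geo.py <<'E'
import numpy as np
from plant import env
def ray(cal,u,v,R,t,z):
    f=210/np.tan(np.radians(cal["fovy"])/2)
    d=R@np.array([(u-cal["cx"])/f,(v-cal["cy"])/f,1]); return t+d*(z-t[2])/d[2]
def fixed(name,u,v,z):
    c=env.calibration(name); R=c["R"].T; return ray(c,u,v,R,-R@c["t"],z)
E
python3 - <<'E'
from geo import *
P=dict(dA=(241.3,129,.088),dB=(273.3,154.5,.088),dC=(241,169.5,.088),pk1=(296.5,137.5,.088),pk2=(309.5,174,.088),pur=(280,117.5,.088),
p1=(276,206.5,.1),p2=(270,233.7,.1),p3=(301.7,244.3,.1),k1=(371.7,256,.075),k2=(438,312,.075),k3=(392.3,367,.075),k4=(328.3,297.7,.075),
btn=(254.7,268,.151),fL=(285.5,183,.108),fR=(335,249.3,.108))
for k,(u,v,z) in P.items(): print(k,fixed("scene",u,v,z).round(4))
E
```

```text
dA [ 0.4416 -0.3805  0.088 ]
dB [ 0.4188 -0.233   0.088 ]
dC [ 0.5348 -0.244   0.088 ]
pk1 [ 0.3162 -0.2455  0.088 ]
pk2 [ 0.3731 -0.1061  0.088 ]
pur [ 0.3079 -0.3468  0.088 ]
p1 [ 0.5314 -0.0656  0.1   ]
p2 [ 0.5985 -0.0029  0.1   ]
p3 [0.5468 0.0759 0.1   ]
k1 [0.4013 0.2108 0.075 ]
k2 [0.3707 0.433  0.075 ]
k3 [0.5653 0.4636 0.075 ]
k4 [0.5783 0.2336 0.075 ]
btn [0.7053 0.0774 0.151 ]
fL [ 0.4623 -0.1117  0.108 ]
fR [0.4851 0.1446 0.108 ]
```

```bash
cat >> geo.py <<'E'
from scipy.spatial.transform import Rotation as Ro
def down(th):
    """tool down, fingers closing along world y turned by th"""
    p=(np.pi+th)/2; return np.pi*np.array([np.cos(p),np.sin(p),0])
def wrist(u,v,z,s):
    c=env.calibration("wrist"); R=Ro.from_rotvec(s["tool_rot"]).as_matrix(); T=c["T_tool_cam"]
    return ray(c,u,v,R@T[:3,:3],R@T[:3,3]+np.array(s["position"]),z)
E
python3 - <<'E'
from geo import *; from crop import crop; import pickle
S={}
for n,p,th in (("w1",(.46,.30,.34),.1),("w2",(.53,.0,.38),-.09)):
    env.move_ptp(p,down(th)); env.wait(.3)
    S[n]=env.get_state(); im=env.read_camera("wrist"); 
    import cv2; np.save(n+".npy",im); c=cv2.resize(im[:,:,::-1],(784,588),interpolation=cv2.INTER_CUBIC); cv2.imwrite(f"pics/{n}.png",c)
    print(S[n]["time"],S[n]["position"],S[n]["joints"])
pickle.dump(S,open("S.pkl","wb"))
E
```

```text
1.9167 [0.45958724 0.30063518 0.33972595] [-0.26424502  0.22199207 -0.43110021  1.66126349  0.09591232  1.27977668
  0.95837752]
3.45 [0.52996695 0.0010966  0.37985149] [ 0.15932267  0.14835352 -0.24012895  1.6466121   0.03583746  1.35122481
  1.39664926]
```

View pics/w1.png

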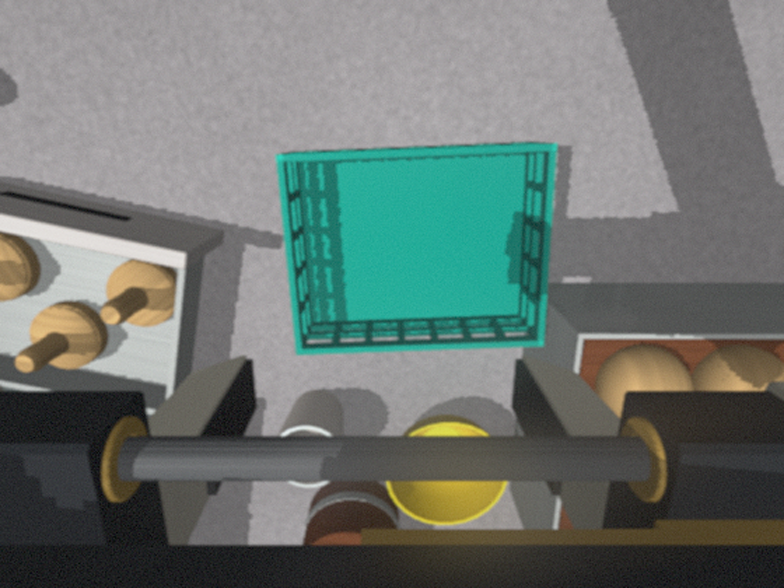

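View pics/w2.png

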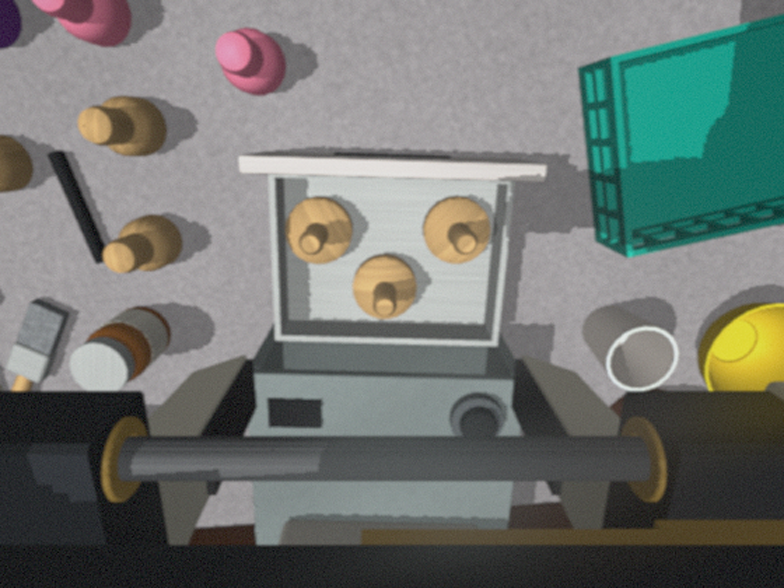

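w1 shows the crate rim's outer corners at (279,155), (557,144), (545,346) and (298,354), in the 784-px picture. w2 shows:
- **Knob tops:** (312,242), (466,243), (386,304)
- **Panel top outer edge:** (240,156) to (546,165)
- **Doll head tops:** (97,124), (119,254)
- **Button:** (480,420)

Run:
```python
from geo import *; import pickle
S=pickle.load(open("S.pkl","rb"))
f=lambda n,u,v,z: wrist(u/1.4,v/1.4,z,S[n])
K=[f("w1",*p,.075)[:2] for p in ((279,155),(557,144),(545,346),(298,354))]
for k in K: print(k.round(4))
print("ctr",np.mean(K,0), "yaw", [np.arctan2(-(b-a)[0],(b-a)[1]) for a,b in ((K[0],K[1]),(K[3],K[2]))],[np.arctan2((b-a)[1],(b-a)[0]) for a,b in ((K[0],K[3]),(K[1],K[2]))])
for n,u,v,z in (("p1",312,242,.1),("p3",466,243,.1),("p2",386,304,.1),("fL",240,156,.108),("fR",546,165,.108),("rearL",277,341,.065),("rearR",498,343,.065),("B",97,124,.088),("C",119,254,.088),("btn",480,420,.151),("jar",101,365,.1)): print(n,f("w2",u,v,z).round(4))
```

```text
[0.4013 0.2082]
[0.3695 0.433 ]
[0.5467 0.4596]
[0.5782 0.2325]
ctr [0.47392191 0.33332191] yaw [np.float64(0.14060925372038885), np.float64(0.13790595695591176)] [np.float64(0.13659492970982176), np.float64(0.14865549538740214)]
p1 [ 0.5327 -0.0637  0.1   ]
p3 [0.5455 0.0737 0.1   ]
p2 [ 0.597  -0.0027  0.1   ]
fL [ 0.4535 -0.1127  0.108 ]
fR [0.4829 0.1417 0.108 ]
rearL [ 0.6396 -0.1191  0.065 ]
rearR [0.6616 0.1082 0.065 ]
B [ 0.4172 -0.2357  0.088 ]
C [ 0.5308 -0.2455  0.088 ]
btn [0.6957 0.0728 0.151 ]
jar [ 0.6355 -0.2839  0.1   ]
```

```bash
cat > job.py <<'E'
from geo import *
ZT=.25
CR,CY=np.array([.474,.333]),.14
DR,DY=np.array([.565,.005]),-.10
def loc(c,th,x,y): return c+Ro.from_euler("z",th).as_matrix()[:2,:2]@np.array([x,y])
def say(m):
    s=env.get_state(); print(f"{m}: t={s['time']:.1f} pos={np.round(s['position'],3)} open={s['opening']:.3f} grip={s['grasp_force']:.1f} fz={s['wrist_force'][2]:.2f}"); return s
def pick(xy,th,z,force=40):
    xy=list(xy); env.ungrasp(); env.move_ptp(xy+[ZT],down(th))
    env.move_linear(xy+[z+.03],rate=.25); env.move_linear(xy+[z],rate=.08)
    env.close_gripper(force); say("gripped")
    env.move_linear(xy+[ZT],rate=.2)
    if say("lifted")["opening"]<.1: raise SystemExit("missed")
def over(xy,th,rate=.25): env.move_linear(list(xy)+[ZT],rate=rate,attitude=down(th)); return say("over")
def place(xy,z):
    xy=list(xy); env.move_linear(xy+[z+.03],rate=.2); env.wait(.2)
    hit=env.move_linear(xy+[z-.004],rate=.03,f_stop=4); say(f"placed {hit}")
    env.ungrasp(); env.move_linear(xy+[ZT],rate=.25)
E
python3 - <<'E'
from job import *; import cv2
t=loc(CR,CY,-.042,-.036)
pick((.532,-.0645),DY,.070)
over(t,CY); cv2.imwrite("pics/h1.png",env.read_camera("wrist")[:,:,::-1]); place(t,.056); say("end")
E
```

```text
gripped: t=6.7 pos=[ 0.532 -0.065  0.07 ] open=0.233 grip=40.0 fz=-1.12
lifted: t=7.8 pos=[ 0.531 -0.064  0.249] open=0.237 grip=40.0 fz=-1.53
over: t=9.4 pos=[0.438 0.29  0.25 ] open=0.235 grip=40.0 fz=-1.29
placed True: t=11.5 pos=[0.437 0.291 0.056] open=0.234 grip=40.0 fz=4.22
end: t=13.7 pos=[0.437 0.291 0.249] open=0.998 grip=0.0 fz=-0.12
```

View pics/h1.png

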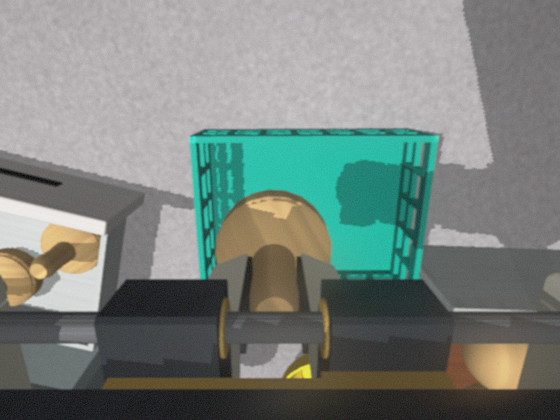

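The picture shows the pot held upright over the crate (drum around (275,240)), and it made contact at exactly the expected height. On to the other two.

```bash
sed -i 's/^    env.ungrasp(); env.move_linear(xy+\[ZT\]/    if not hit or abs(env.get_state()["position"][2]-z)>.006: raise SystemExit("odd contact")\n&/' job.py
python3 - <<'E'
from job import *; import cv2
t=loc(CR,CY,.042,-.036)
pick((.5975,-.0028),DY,.070); over(t,CY); place(t,.056)
t=loc(CR,CY,0,.060)
pick((.546,.0745),DY,.070)
over(t,CY-np.pi/2 if env.ik(list(t)+[.06],down(CY-np.pi/2)) is not None else CY+np.pi/2); place(t,.056); say("end")
E
```

```text
gripped: t=17.5 pos=[ 0.597 -0.003  0.07 ] open=0.231 grip=40.0 fz=-1.68
lifted: t=18.6 pos=[ 0.597 -0.003  0.249] open=0.236 grip=40.0 fz=-1.48
over: t=20.0 pos=[0.521 0.301 0.25 ] open=0.235 grip=40.0 fz=-0.70
placed True: t=22.1 pos=[0.52  0.303 0.056] open=0.236 grip=40.0 fz=5.79
gripped: t=27.7 pos=[0.546 0.074 0.07 ] open=0.231 grip=40.0 fz=-0.50
lifted: t=28.8 pos=[0.545 0.074 0.249] open=0.233 grip=40.0 fz=-1.23
over: t=30.4 pos=[0.466 0.391 0.249] open=0.234 grip=40.0 fz=-1.10
placed True: t=32.5 pos=[0.465 0.392 0.056] open=0.235 grip=40.0 fz=5.53
end: t=34.6 pos=[0.465 0.392 0.249] open=0.998 grip=0.0 fz=-0.01
```

Run:
```python
from job import *; from crop import crop
im=env.read_camera("scene"); np.save("s1.npy",im); crop(im,200,100,460,295,3,"s1.png")
```

```text
(no output)
```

View pics/s1.png

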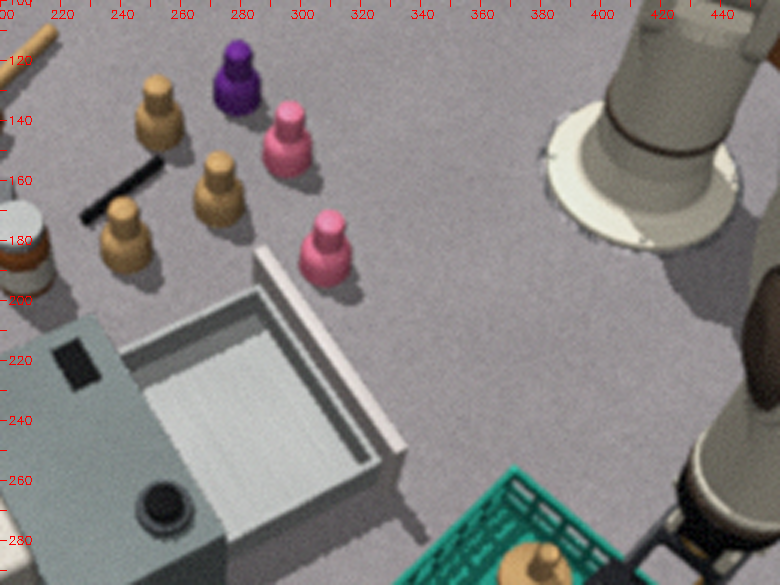

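The picture shows doll A knocked aside: its head is now at (252.6,129). B (273.3,153.5) and C (241,168) are unmoved, the drawer is empty and the pots are standing in the crate. Next the dolls, with a check before each grasp that it hasn't moved.

Run:
```python
from job import *
ref=np.load("s1.npy").astype(int)
A=fixed("scene",252.6,129,.088)[:2]; print("A",A)
def same(u,v):
    im=env.read_camera("scene").astype(int); d=np.abs(im-ref)[v-10:v+30,u-15:u+15].mean(); print("diff",round(d,1))
    if d>8: np.save("s2.npy",im.astype(np.uint8)); raise SystemExit("moved or hidden")
for xy,px,t in (((.533,-.2448),(241,168),(.025,0)),((.418,-.2343),(273,154),(-.025,-.066)),(A,(253,129),(-.025,.066))):
    env.ungrasp(); same(*px)
    t=loc(DR,DY,*t); pick(xy,DY,.052); over(t,DY); place(t,.072)
say("end")
```

```text
A [ 0.41140111 -0.35876387]
diff 3.2
gripped: t=39.8 pos=[ 0.533 -0.245  0.052] open=0.350 grip=40.0 fz=0.70
lifted: t=40.9 pos=[ 0.532 -0.244  0.249] open=0.353 grip=40.0 fz=-1.45
over: t=42.1 pos=[0.59 0.   0.25] open=0.356 grip=40.0 fz=-1.45
placed True: t=44.1 pos=[0.59  0.002 0.072] open=0.353 grip=40.0 fz=4.58
diff 58.3moved or hidden
```

The arm probably hides doll B from the camera. I'll park aside and check again before each grasp.

Run:
```python
from job import *
ref=np.load("s1.npy").astype(int)
def same(u,v):
    env.move_ptp([.466,.39,.25],down(DY))
    im=env.read_camera("scene").astype(int); np.save("s2.npy",im.astype(np.uint8)); d=np.abs(im-ref)[v-10:v+30,u-15:u+15].mean(); print("diff",round(d,1))
    if d>8: raise SystemExit("moved or hidden")
for xy,px,t in (((.418,-.2343),(273,154),(-.025,-.066)),((.4114,-.3588),(253,129),(-.025,.066))):
    same(*px)
    t=loc(DR,DY,*t); pick(xy,DY,.052); over(t,DY); place(t,.072)
env.move_ptp([.466,.39,.25],down(DY)); say("end")
from crop import crop
im=env.read_camera("scene"); np.save("s3.npy",im); crop(im,200,100,460,295,3,"s3.png")
```

```text
diff 3.4
gripped: t=52.6 pos=[ 0.418 -0.234  0.052] open=0.357 grip=40.0 fz=-0.14
lifted: t=53.8 pos=[ 0.417 -0.234  0.249] open=0.352 grip=40.0 fz=-1.16
over: t=54.7 pos=[ 0.533 -0.06   0.249] open=0.354 grip=40.0 fz=-0.80
placed True: t=56.8 pos=[ 0.534 -0.058  0.072] open=0.354 grip=40.0 fz=4.33
diff 3.6
gripped: t=65.6 pos=[ 0.412 -0.359  0.052] open=0.355 grip=40.0 fz=2.18
lifted: t=66.7 pos=[ 0.411 -0.358  0.249] open=0.357 grip=40.0 fz=-1.43
over: t=68.7 pos=[0.547 0.072 0.25 ] open=0.352 grip=40.0 fz=-1.40
placed True: t=70.7 pos=[0.547 0.073 0.072] open=0.353 grip=40.0 fz=3.18
end: t=73.8 pos=[0.467 0.388 0.25 ] open=1.000 grip=0.0 fz=0.00
```

View pics/s3.png

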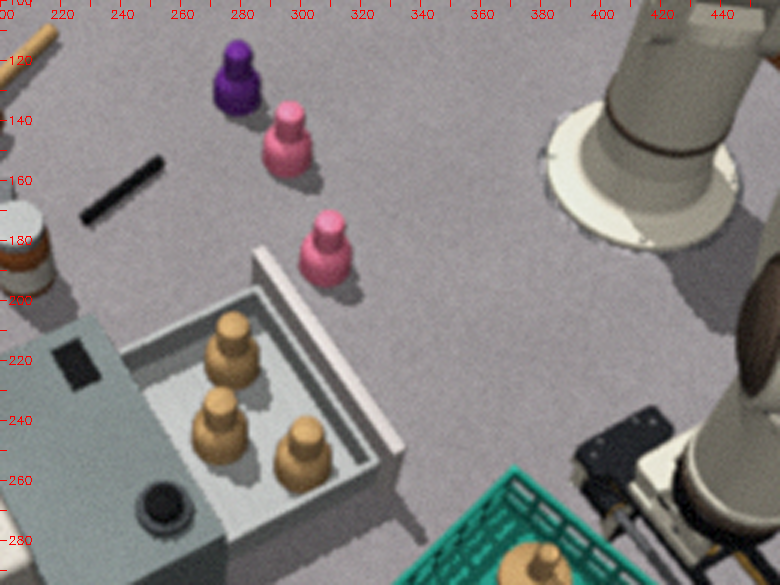

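All three dolls stand upright in the drawer (heads at (277,206), (273,232), (302,243)); the marker and look-alikes are untouched. Pushing the drawer shut.

Run:
```python
from job import *
face=np.array([.469,.0148])
P=lambda d,z: list(loc(face,DY,d,-.02))+[z]
env.close_gripper(10)
env.move_ptp(P(-.05,.25),down(DY)); env.move_linear(P(-.05,.095),rate=.2); env.wait(.2)
h=env.move_linear(P(-.012,.095),rate=.04,f_stop=12); s=say(f"near {h}")
h=env.move_linear(P(.12,.095),rate=.05,f_stop=15); say(f"mid {h}")
h=env.move_linear(P(.185,.095),rate=.03,f_stop=15); s=say(f"home {h}"); print(s["wrist_force"], Ro.from_euler("z",-DY).apply(np.append(s["position"][:2]-face,0)))
im=env.read_camera("scene")
env.move_linear(list(np.array(s["position"][:2])-.03*np.array([np.cos(DY),np.sin(DY)]))+[.095],rate=.1)
env.move_linear(P(.10,.27),rate=.2)
env.move_ptp([.466,.36,.27],down(DY))
from crop import crop
im=env.read_camera("scene"); crop(im,120,150,380,345,3,"s4.png")
```

```text
near False: t=79.0 pos=[ 0.455 -0.004  0.095] open=0.005 grip=0.0 fz=0.54
mid False: t=81.8 pos=[ 0.586 -0.017  0.095] open=0.003 grip=0.8 fz=-0.12
home True: t=83.2 pos=[ 0.629 -0.022  0.094] open=0.003 grip=0.0 fz=0.48
[ 0.08247737 -0.13957235  0.481825  ] [ 0.16307083 -0.02019266  0.        ]
```

View pics/s4.png

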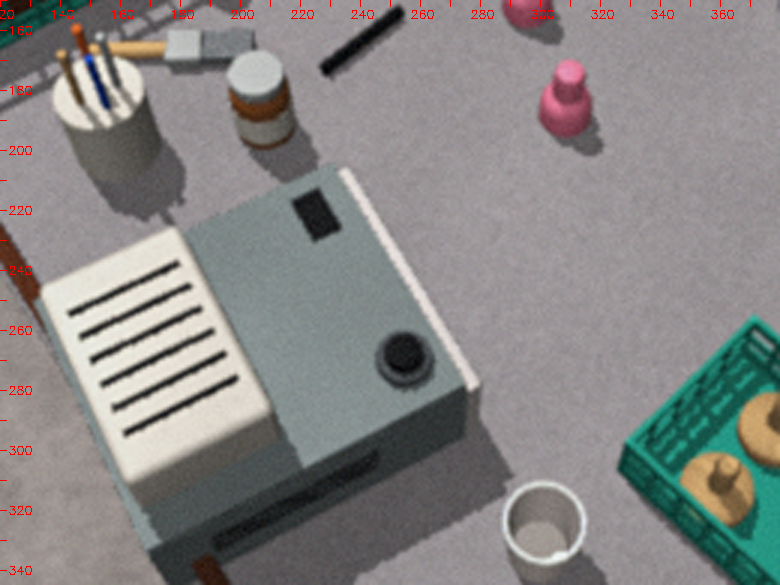

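The picture shows the front panel flush against the cabinet from (235,207) to (278,278). I'll push once more gently to make sure it's home, then press the button at (254.5,268).

Run:
```python
from job import *
face=np.array([.469,.0148])
P=lambda d,z: list(loc(face,DY,d,-.02))+[z]
env.move_ptp(P(.12,.25),down(DY)); env.move_linear(P(.12,.095),rate=.2); env.wait(.2)
h=env.move_linear(P(.18,.095),rate=.02,f_stop=14); s=say(f"home {h}"); env.wait(.5); s=env.get_state(); print(s["wrist_force"], Ro.from_euler("z",-DY).apply(np.append(s["position"][:2]-face,0)))
env.move_linear(P(.13,.095),rate=.05); env.move_linear(P(.13,.25),rate=.2)
b=[.702,.076]
env.move_ptp(b+[.25],down(DY)); env.move_linear(b+[.165],rate=.1); env.wait(.3)
h=env.move_linear(b+[.158],rate=.02,f_stop=3); say(f"above {h}")
h=env.move_linear(b+[.138],rate=.015,f_stop=18); say(f"pressed {h}"); env.wait(.3); say("held")
env.move_linear(b+[.17],rate=.05); env.move_linear(b+[.25],rate=.2)
env.move_ptp([.466,.2,.3],down(DY)); env.wait(.3); say("away")
from crop import crop
crop(env.read_camera("scene"),120,100,470,390,2,"s5.png")
```

```text
home True: t=90.9 pos=[ 0.629 -0.021  0.094] open=0.008 grip=0.0 fz=0.12
[-0.51214441 -0.61780968  0.1008347 ] [ 0.16262796 -0.02004413  0.        ]
above False: t=95.6 pos=[0.702 0.076 0.158] open=0.006 grip=0.0 fz=-0.03
pressed True: t=96.5 pos=[0.702 0.076 0.145] open=0.003 grip=2.8 fz=4.62
held: t=96.8 pos=[0.702 0.076 0.144] open=0.005 grip=2.9 fz=6.28
away: t=99.4 pos=[0.467 0.199 0.3  ] open=0.008 grip=0.0 fz=0.46
```

View pics/s5.png

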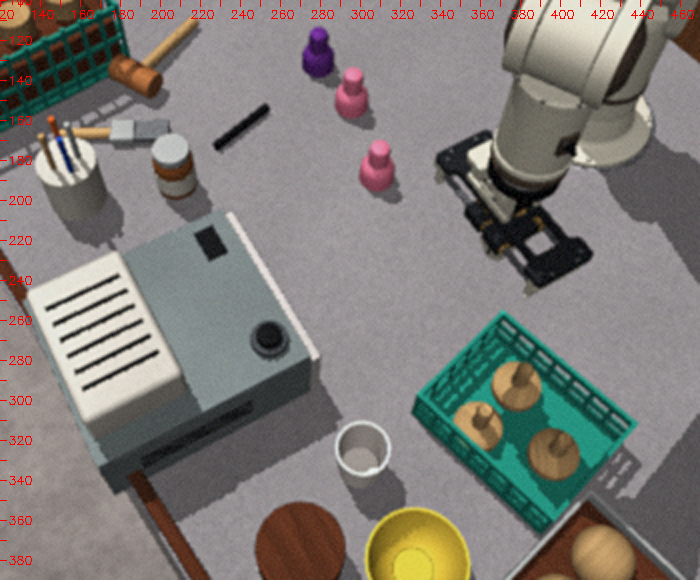

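The drawer stopped at the same place on both pushes. The button hit its bottom stop (18 N at 144 mm) and has sprung back. The three pots stand in the crate at (345,295), (359,320) and (397,327).

```bash
python3 -c "
from plant import env
print(env.hand_in())"
```

```text
the job is handed in; nothing more can be done
None
```

The job is handed in, though no verdict came back: three boxes stand in the teal crate, three doll blanks (all I could find) stand in the closed drawer, and the start button was pressed fully and released after the drawer was home.

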